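# Clamp a mustard jar in a ratchet jar vice

## Robot

A 7-joint arm with a two-finger parallel gripper is mounted at the origin on a cart in front of the work surface, level with it; the furniture and walls round the work are solid. World frame = base frame: x ahead of the robot, y to its left, z up, the work surface at z = 0. Lengths are in mm, angles in rad, forces in N, time in s.
With the tool pointing down it reaches from about 375 to 925 mm from the base axis. Payload 3.1 kg.
Tool frame: the origin (TCP) lies midway between the tips of the shut fingers; the grasp point (between the pads) lies 19 mm behind it; z points along the fingers, y is the line along which they close (so a half turn about z gives the same grasp; the last joint's range is limited). The gripper opens to 85 mm and grips with 20 to 120 N. Pads are 22 mm wide; open, the fingers measure 114 mm over their backs; the gripper's body (76 mm by 85 mm) begins 54 mm behind the grasp point. The pads swing forward as they close: fully open they stand 13 mm farther back than shut.
Start: joints at [1.148, 0.383, 0.044, 1.598, -0.018, 1.161, -0.05], TCP at [207.447, -616.01, 231.269] pointing down, gripper open.
Joint ranges: [-2.61, 2.61], [-0.41, 2.15], [-1.48, 1.57], [0, 2.5], [-1.57, 4.71], [0.05, 1.97], [-2.85, 2.85]. Speed limits (rad/s): [2.79, 2.79, 3.14, 3.14, 3.14, 3.14, 3.14].

## Interface

Orientations are given as a unit quaternion [x, y, z, w].
In Python, from plant import arm, eyes, job, monitor gives the robot as it stands. The module is installed in compiled form; this text tells all that it offers. Calls block until the motion is done:
- arm.reach(position, orientation): joint-space move of the TCP to a pose.
- arm.move_l(position, max_speed=150, rotation=None, f_stop=None): straight line of the TCP; rotation=None keeps the orientation; max_speed is the mean speed in mm/s. With f_stop (N) it stops when the force on the tool has changed by that much, and returns True; else False.
- arm.set_joints(angles): joint-space move.
- arm.gripper_to(opening, grasp_force=None): opening from 0.0 (shut) to 1.0 (fully open); grasp_force is the grip in N (None keeps the last); returns when the fingers have stopped.
- arm.pause(seconds).
- arm.solve_ik(position, orientation): joint angles nearest the present ones, or None.
- eyes.camera(name): name is "scene" or "top" or "wrist"; returns a dict with "pixels" (400x640x3 uint8, red, green, blue), "camera_matrix" (3x3 intrinsics, pixels), "origin" and "rotation" of the camera in the world; the wrist camera has in their place "tool_from_camera" (4x4, takes a point from camera to tool coordinates, whose origin is the TCP and whose axes are the flange's). Camera axes: x right, y down, z forward; pixel columns grow to the right and rows downward; lengths in mm; the calibration is good to about 2 mm. A picture is of the moment at which its call begins: read the wrist's pose just before it. There is no depth.
A pose or a line that the arm cannot do raises arm.PlanningError and nothing moves.
- job.finish_job(): hands the job in; it is judged then, once.
Readings, each from a call of its own:
- monitor.read_time_s(): time.
- monitor.read_joint_pos(): joint angles.
- monitor.read_qd(): joint speeds.
- monitor.read_joint_efforts(): joint torques, N m.
- monitor.read_ee_pos(): TCP position.
- monitor.read_tool_rot(): TCP orientation.
- monitor.read_ft_force(): force on the tool from outside, world axes, zero at the start.
- monitor.read_moment(): the same for the moment, N m.
- monitor.read_width(): opening from 0.0 (shut) to 1.0 (fully open).
- monitor.read_grip_force(): force on a finger pad.
Only numpy, scipy, OpenCV 4.12 (cv2) and the standard library are available. Lean on these libraries where they do the work, as an engineer would, in place of code of your own. Each camera call takes 0.05 s, during which the arm holds its last target. There are 200 camera calls.

## Task

The lid of the mustard jar is stuck and has to be opened one-handed later, so fix the jar in the jar vice: set it down upright on the vice's bed, between the sprung pad of the moving jaw and the V of the back jaw, and let go. Then swing the vice's ratchet lever back and forth by its knob until the jaw has closed and its sprung pad is pressed home against the jar, holding it firmly in the V. Close the jaw by the lever only, feel for the load as you swing, and do not force the lever once it goes solid, or the glass will crack; leave the spice jar beside it where it stands.

Things in the scene. Friction and masses are not known exactly. Their poses are not given: they have to be found in the camera images.
- mustard_jar: The mustard jar: glass cylinder 49 mm across, 106 mm high, mustard-brown with a pale label and a cream screw lid (47.5 mm across, top 15 mm). About 0.24 kg, loose, upright on the worktop in front and to the left of the vice; the wider and lower of the two jars there. Origin: centre of its underside (its axis lies 1 mm along its +x).
- vice: The jar vice, fixed to the worktop: grey bed 300 x 100 mm, flat top 12 mm above the worktop. Origin: centre of its underside; y runs along the jaw's slide (to the left), x away from the robot, z up, turned by its yaw. On x = 0 stand the moving jaw (its rubber pad face 11 mm to +y at the start, 50 mm wide), free bed for the jar, and the back jaw (+y), none higher than 67 mm above the worktop.
- back_jaw: The back jaw: grey block on the bed, 66 mm wide, 54 mm high, with an upright 120 degree V that opens toward the moving jaw (-y). Fixed, but clamped at a different place along the bed each time. Origin: bottom of the V (apex line) on the bed's top; axes as the vice's. A jar seated in the V has its axis 28 mm from the apex, at -y.
- lever (a joint): Swing of the ratchet lever, rad, -0.65 to 0.65 between stops. 0: points along the vice's -x (to the robot); +: anticlockwise from above, knob goes right (vice's -y). Toward + it drives the wheel, about 6 teeth (17 mm of jaw) a full swing, after up to a tooth of play; toward - it clicks back. Starts anywhere, stays where left. The jaw has 18 to 38 mm to close on a seated jar.
- lever_knob (a point): Grip point on the axis of the lever's black knob, 95 mm above the worktop, 120 mm from the pivot. The knob is upright, 20 mm across, from 60 to 116 mm; straddle or pinch it from above. The lever's top is at 52 mm. The pad gives 4 mm (6 to 46 N), then is solid. Drive force at the knob: 1 N free; with the pad pressed home 7 N moving, 5 to 6 N standing; 12 N cracks the jar (90 N on it).
- spice_jar: A bystander: slim spice jar with a green cap, 41 mm across, 122 mm high, loose near the mustard jar (the two may have changed places). Origin: centre of its underside. Not to be disturbed.
- lever_pivot (a point): The vertical axis on which the lever and the steel ratchet wheel (76 mm across, 36 saw teeth, flat under the lever) turn, 52 mm above the worktop; at x -16, y -80 mm in the vice's frame. Two stop pins for the lever, 56 mm high, stand 55 mm from it. The wheel drives the jaw by a rack, 2.8 mm for each tooth, to +y; pawls on the bed keep it from running back (every half tooth).

How it is judged (in metres and radians):
On the way, in this order (a step that is already met when the one before it is completed fails the run):
1. the jar stands upright on the vice's bed between the jaws, let go (x of mustard_jar in the frame of vice between -0.015 and 0.015 m and y of mustard_jar in the frame of vice between 0.025 and 0.09 m and z of mustard_jar in the frame of vice between 0.008 and 0.016 m and angle between mustard_jar's own z axis and vertical below 0.08 rad and contact force between the fingers and mustard_jar below 0.2 N), for 0.2 s.
2. the jar, free of the fingers, is pressed into the V by the jaw (contact force between back_jaw and mustard_jar above 6 N and contact force between the fingers and mustard_jar below 0.2 N), for 0.1 s.
At the end, for the whole second after the job is handed in: The jar stands on the vice's bed (within 6 mm of it in height), upright (within 0.08 rad), in the middle of the V (within 8 mm) and at rest, pressed into the V of the back jaw by the moving jaw with 15 to 70 N (contact force between back_jaw and mustard_jar between 15 and 70 N and contact force between vice and mustard_jar above 12 N and angle between mustard_jar's own z axis and vertical below 0.08 rad and x of mustard_jar in the frame of vice between -0.008 and 0.008 m and z of mustard_jar in the frame of vice below 0.018 m and linear speed of mustard_jar below 0.02 m/s); the robot touches nothing.
It fails at once if the jar is squeezed in the vice with more than 90 N: the glass cracks (contact force between back_jaw and mustard_jar above 90 N).
It fails at once if the robot itself pushes the jaw, the wheel or the bed of the vice (over 6 N) instead of working the lever (contact force between any of the arm, the fingers and vice above 6 N).
It fails at once if the mustard jar is tipped over (more than 0.5 rad) (angle between mustard_jar's own z axis and vertical above 0.5 rad).
It fails at once if the mustard jar is dropped (falls faster than 0.5 m/s out of the fingers) (linear speed of mustard_jar above 0.5 m/s and contact force between the fingers and mustard_jar below 0.1 N).
It fails at once if the spice jar is shifted by more than 30 mm (distance of spice_jar from where it was at the start of the episode above 0.03 m).
It also fails if it takes over 72 s, if anything falls off the work surface, if the arm or the gripper's body presses on something with over 40 N, if the wrist force passes 120 N, or if a joint passes its speed limit or range.

## Working session

There is one attempt and no reset: what is moved stays moved. The work goes in short steps, each a Python script; the robot and the scene stay as the last script left them, time stands still between calls to the robot, and variables do not carry over. Pictures are saved under pics/ and viewed, at most 10 in all, crops included, and the job is handed in when it is done.

```bash
mkdir -p pics; cat > h.py <<'E'
import numpy as np, cv2
from plant import arm, eyes, job, monitor
from scipy.spatial.transform import Rotation as R
def snap(name,fn):
    p=np.array(monitor.read_ee_pos());q=monitor.read_tool_rot()
    c=eyes.camera(name)
    cv2.imwrite('pics/'+fn,cv2.cvtColor(c['pixels'],cv2.COLOR_RGB2BGR))
    K=np.array(c['camera_matrix'])
    if name=='wrist':
        T=np.array(c['tool_from_camera']);Rt=R.from_quat(q).as_matrix()
        Rc=Rt@T[:3,:3];o=p+Rt@T[:3,3]
    else: Rc=np.array(c['rotation']);o=np.array(c['origin'])
    np.savez('pics/'+fn+'.npz',K=K,R=Rc,o=o)
    return c['pixels']
def ray(fn,u,v,z):
    d=np.load('pics/'+fn+'.npz');r=d['R']@np.linalg.solve(d['K'],[u,v,1]);o=d['o']
    return o+r*(z-o[2])/r[2]
def proj(fn,p):
    d=np.load('pics/'+fn+'.npz');c=d['K']@(d['R'].T@(np.array(p)-d['o']));return c[:2]/c[2]
E
python3 - <<'E'
from h import *
for n in('scene','top'):
    snap(n,n+'0.png');d=np.load(f'pics/{n}0.png.npz');print(n,d['o'],d['R'],d['K'])
print(monitor.read_time_s(),monitor.read_tool_rot())
E
```

```text
scene [199.71119693 542.23305223 674.19930901] [-0.25779893  0.89224755 -0.35775231  0.09719729] [[437.42851548   0.         318.25627931]
 [  0.         437.42851548 196.97133307]
 [  0.           0.           1.        ]]
top [452.40217091  52.29827295 936.80761311] [-0.70664654  0.70685151 -0.02050426  0.02431424] [[430.46282511   0.         312.91320049]
 [  0.         430.46282511 197.11347234]
 [  0.           0.           1.        ]]
0.1 [ 9.86835168e-01  1.61724901e-01 -2.68269716e-04 -1.15537017e-03]
```

View pics/top0.png

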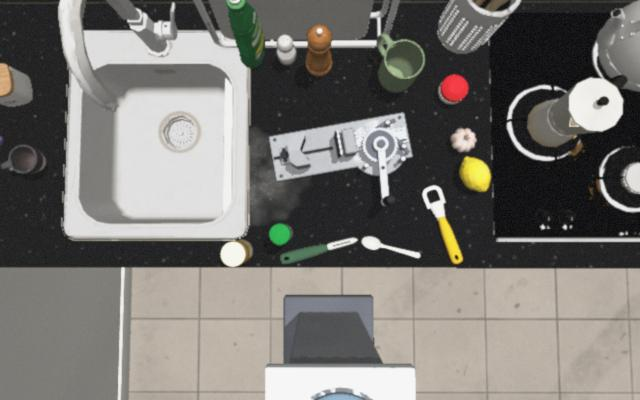

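View pics/scene0.png

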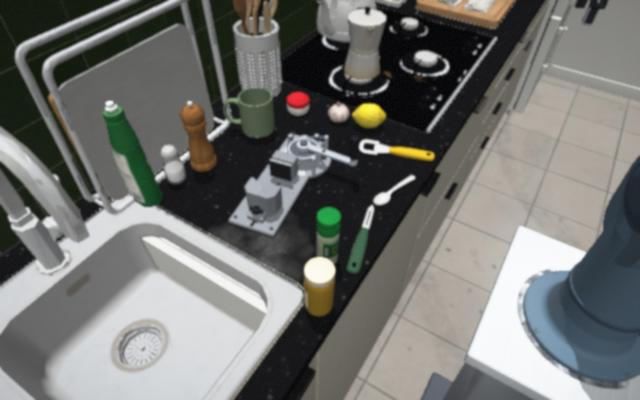

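Top view: the cream-lidded mustard jar is at about (234,254), the green spice cap at (280,234), the vice at (270-412, 115-180), and the knob near (390,200). I'll enlarge the vice and jars for accuracy.

```bash
sed -i "s/Rc=np.array(c\['rotation'\])/Rc=R.from_quat(c['rotation']).as_matrix()/" h.py
python3 - <<'E'
from h import *
for n in('scene','top'): snap(n,n+'0.png')
im=cv2.imread('pics/top0.png');c=im[105:275,215:425]
cv2.imwrite('pics/crop.png',cv2.resize(c,None,fx=3.5,fy=3.5,interpolation=cv2.INTER_CUBIC))
print(ray('top0.png',234,254,106),ray('top0.png',280,234,122),ray('top0.png',390,200,116))
print(ray('scene0.png',320,270,106),ray('scene0.png',329,216,122))
E
```

```text
[395.78440966 208.2822967  106.        ] [434.40191545 118.81125048 122.        ] [498.92062095 -90.3637346  116.        ]
[395.41349799 211.89406599 106.        ] [433.87609469 121.78762882 122.        ]
```

View pics/crop.png

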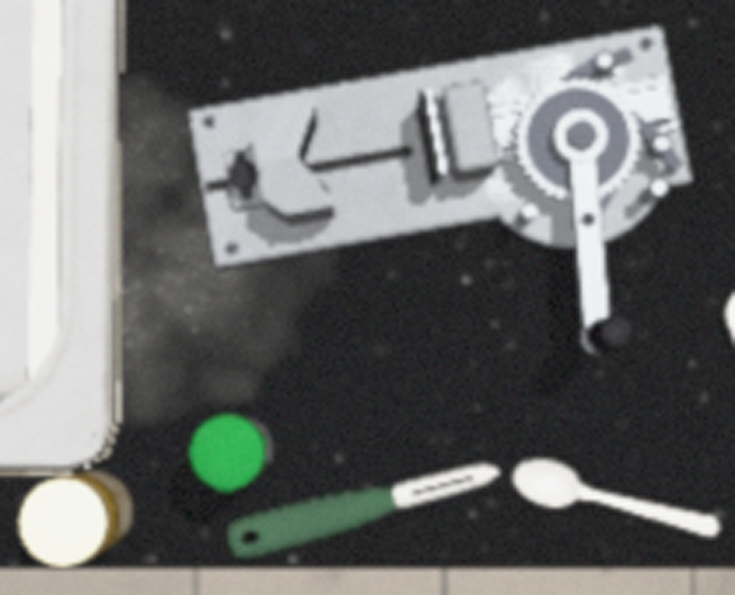

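Crop: bed corners are at (190,110), (657,28), (692,182) and (219,267); the pivot is at (580,136), the knob top at (612,333), and the top of the V apex near (303,160).

```bash
python3 - <<'E'
from h import *
f='top0.png'
g=lambda x,y,z: ray(f,215+x/3.5,105+y/3.5,z)
C=[g(190,110,12),g(657,28,12),g(692,182,12),g(219,267,12)] # left-far,right-far,right-near,left-near
print(np.round(C,1))
c=np.mean(C,0)[:2]; ey=((C[0]-C[1])+(C[3]-C[2]))[:2]; yaw=np.arctan2(-ey[0],ey[1])
print('sizes',np.linalg.norm(C[0]-C[1]),np.linalg.norm(C[1]-C[2]),np.linalg.norm(C[2]-C[3]),np.linalg.norm(C[3]-C[0]))
M=np.array([[np.cos(yaw),-np.sin(yaw)],[np.sin(yaw),np.cos(yaw)]])
print('vice',c,yaw)
for n,p in dict(pivot=g(580,136,55),knob=g(612,333,116),apextop=g(303,160,66),apexbed=g(303,160,12),padtop=g(430,90,66)).items():
    print(n,p.round(1),(M.T@(p[:2]-c)).round(1))
pv=c+M@[-16,-80];print('pivot expected',pv)
print('tool z yaw now',R.from_quat(monitor.read_tool_rot()).as_matrix().round(2))
for s in(0,1):
    q=(R.from_euler('z',yaw+np.pi/2+np.pi*s)*R.from_euler('x',np.pi)).as_quat()
    for p in([395.6,210,200],[395.6,210,62],[*(c+M@[0,58]),74],[*(c+M@[0,58]),180]):
        j=arm.solve_ik(p,q); print(s,p,None if j is None else np.round(j,2))
E
```

```text
[[ 643.3  152.1   12. ]
 [ 694.5 -138.3   12. ]
 [ 597.9 -158.6   12. ]
 [ 545.4  133.6   12. ]]
sizes 294.8377986185135 98.69932938563086 296.84922379723787 99.66424561108954
vice [620.29091233  -2.79970378] 0.17630854076290361
pivot [618.6 -83.1  55. ] [-15.7 -78.8]
knob [498.6 -90.1 116. ] [-135.1  -64.6]
apextop [602.6  80.1  66. ] [-2.9 84.7]
apexbed [611.9  81.9  12. ] [ 6.6 84.8]
padtop [643.8   5.9  66. ] [24.7  4.5]
pivot expected [618.57066987 -84.36587793]
tool z yaw now [[ 0.95  0.32 -0.  ]
 [ 0.32 -0.95  0.  ]
 [-0.   -0.   -1.  ]]
0 [395.6, 210, 200] [ 0.68  0.23 -1.34  2.05  0.26  1.05 -0.61]
0 [395.6, 210, 62] [ 0.15  0.36 -0.8   2.17  0.38  0.75 -0.73]
0 [np.float64(610.1179128350417), np.float64(54.30117258133921), 74] [ 0.33  0.58 -0.61  1.78  0.41  0.92 -0.29]
0 [np.float64(610.1179128350417), np.float64(54.30117258133921), 180] [ 0.37  0.45 -0.66  1.71  0.3   1.09 -0.21]
1 [395.6, 210, 200] [ 0.61  0.18 -1.25  2.05  0.2   1.04  2.58]
1 [395.6, 210, 62] [ 0.49  0.61 -1.24  2.16  0.74  0.92  2.13]
1 [np.float64(610.1179128350417), np.float64(54.30117258133921), 74] [-1.05  1.08  1.36  1.84 -1.13  1.26 -2.29]
1 [np.float64(610.1179128350417), np.float64(54.30117258133921), 180] [-1.08  0.83  1.37  1.78 -0.86  1.29 -2.45]
```

```bash
cat >> h.py <<'E'
VC=np.array([620.3,-2.8]);YAW=0.1763
M=np.array([[np.cos(YAW),-np.sin(YAW)],[np.sin(YAW),np.cos(YAW)]])
w=lambda x,y,z: [*(VC+M@[x,y]),z]
Q=lambda a=0:(R.from_euler('z',YAW+a+np.pi/2)*R.from_euler('x',np.pi)).as_quat()
PV=VC+M@[-16,-80]
E
python3 - <<'E'
from h import *
arm.reach([395.6,210,230],Q())
print(monitor.read_time_s(),monitor.read_ee_pos(),np.round(monitor.read_joint_pos(),2))
snap('wrist','w1.png')
arm.move_l([395.6,210,140],200)
print(np.round(monitor.read_joint_pos(),2))
print(proj('w1.png',[395.6,210,106]),proj('w1.png',[434,120.3,122]))
E
```

```text
3.175 [396.2588179  209.18423475 229.9982406 ] [ 0.76  0.16 -1.39  2.02  0.17  1.1  -0.53]
[ 0.53  0.34 -1.22  2.11  0.39  0.95 -0.73]
[312.70383564 192.24854148] [339.13985369 306.32330179]
```

View pics/w1.png

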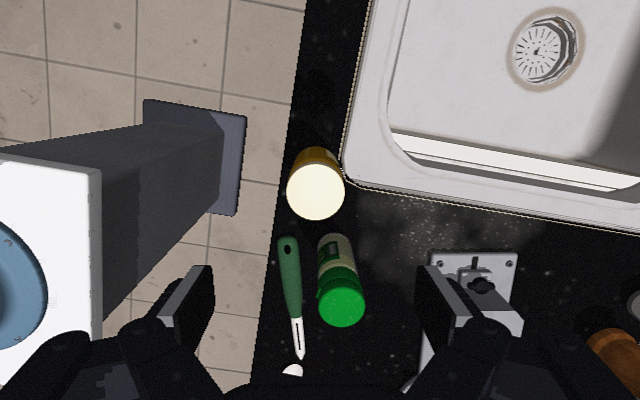

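The lid centre is at (316,190), predicted (313,192), and the spice cap also lies where expected. Grasping.

```bash
python3 - <<'E'
from h import *
print(arm.move_l([396.5,210,58],120,f_stop=6))
arm.gripper_to(0.3,30)
print(monitor.read_width(),monitor.read_grip_force())
arm.move_l([396.5,210,150],120)
print(monitor.read_width(),monitor.read_grip_force(),monitor.read_ft_force(),np.round(monitor.read_joint_pos(),2))
arm.reach(w(0,52,160),Q())
print(monitor.read_time_s(),monitor.read_ee_pos(),w(0,52,160))
snap('wrist','w2.png');snap('top','t2.png')
im=cv2.imread('pics/t2.png')[100:220,215:425]
a=cv2.imread('pics/w2.png')
cv2.imwrite('pics/m2.png',np.hstack([cv2.resize(a,(480,300)),cv2.resize(im,(320,183))[:300] if 0 else cv2.copyMakeBorder(cv2.resize(im,(320,183)),0,117,0,0,0)]))
E
```

```text
False
0.5662262787309649 30.59550315141678
0.5633601005730593 31.29387617111206 [-0.48919723 -0.35332765 -2.78922535] [ 0.55  0.32 -1.24  2.1   0.37  0.97 -0.71]
7.0583 [609.48293641  51.23938817 159.73193288] [np.float64(611.1798170001633), np.float64(48.39396704739232), 160]
```

View pics/m2.png

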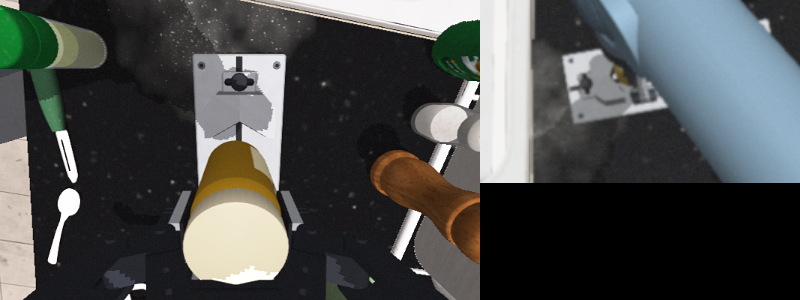

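The jar is held, and the V apex edge shows at about (320,163) of the full wrist image, centred on the jar. Checking the apex against the bed, then setting down.

```bash
python3 - <<'E'
from h import *
for z in(12,66):print((M.T@(ray('w2.png',320,163,z)[:2]-VC)).round(1))
for u,v in((194*4/3,54*4/3),(287*4/3,55*4/3)):print('corner',(M.T@(ray('w2.png',u,v,12)[:2]-VC)).round(1))
arm.move_l(w(0,52,100),150)
p=np.array(monitor.read_ee_pos());print(p,w(0,52,100))
print(arm.move_l(w(0,52,66),50,f_stop=2.5),monitor.read_ee_pos(),monitor.read_ft_force(),monitor.read_time_s())
E
```

```text
[ 4.2 75.5]
[ 3.2 85.7]
corner [-44.9 147.8]
corner [ 52.9 147.3]
[611.0553555   49.01810047 100.0928968 ] [np.float64(611.1798170001633), np.float64(48.39396704739232), 100]
True [610.56427312  48.00957874  70.35138313] [ 0.26454092 -1.36963859  2.06762464] 8.2833
```

Contact came at TCP z 70.4 (expected 70). Release, retreat, and go to the knob.

```bash
cat >> h.py <<'E'
RK=120
def knob(th,z=76,r=RK):
    a=YAW+th; return [PV[0]-r*np.cos(a),PV[1]-r*np.sin(a),z]
tang=lambda th:np.array([np.sin(YAW+th),-np.cos(YAW+th),0])  # + direction
E
python3 - <<'E'
from h import *
arm.gripper_to(0.9)
print(monitor.read_grip_force(),monitor.read_ee_pos())
p=monitor.read_ee_pos()
arm.move_l([p[0],p[1],185],150); arm.pause(0.2)
print(monitor.read_ft_force(),monitor.read_time_s())
print(knob(-.13))
for s in(-1,1):
    for th in(-.65,-.13,.3,.65):
        j=arm.solve_ik(knob(th),Q(th+s*np.pi/2)); print(s,th,None if j is None else np.round(j,2))
arm.reach(w(-60,-20,300),monitor.read_tool_rot())
snap('top','t3.png');snap('wrist','w3.png')
a=cv2.imread('pics/w3.png');b=cv2.imread('pics/t3.png')[100:220,215:425]
cv2.imwrite('pics/m3.png',np.vstack([cv2.resize(a,(480,300)),cv2.resize(b,(480,274))]))
print(proj('w3.png',[498.6,-90.1,116])*.75)
E
```

```text
0.0 [609.33300496  47.48671747  69.47353104]
[ 0.08552634  0.2945576  -0.15948485] 9.7917
[np.float64(498.707659332851), np.float64(-89.92017461329286), 76]
-1 -0.65 [ 0.48  0.39 -0.57  2.02  0.29  0.81 -2.31]
-1 -0.13 [ 0.69  0.41 -0.68  2.03  0.35  0.82 -1.71]
-1 0.3 [ 0.83  0.48 -0.75  1.97  0.43  0.86 -1.25]
-1 0.65 [ 0.89  0.55 -0.8   1.89  0.5   0.91 -0.89]
1 -0.65 [ 0.94  0.66 -1.17  2.    0.74  0.99  0.49]
1 -0.13 [ 1.12  0.74 -1.27  2.02  0.84  1.05  1.06]
1 0.3 [ 1.21  0.84 -1.32  1.96  0.93  1.14  1.53]
1 0.65 [ 1.22  0.94 -1.35  1.88  1.    1.22  1.92]
[180.52608436 165.95273943]
```

View pics/m3.png

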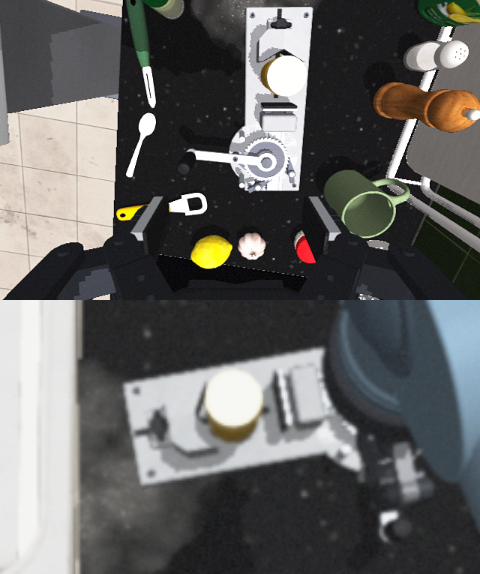

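The jar stands free between the pad and the V (lid at (286,76)), and the knob is at (182,162) vs the predicted (180,166). Straddling the knob now.

```bash
cat >> h.py <<'E'
QK=lambda th:Q(th-np.pi/2)
def ft(th,F0): return float(tang(th)@(np.array(monitor.read_ft_force())-F0))
E
python3 - <<'E'
from h import *
print('jar in vice',(M.T@(ray('w3.png',381,101,118)[:2]-VC)).round(1))
th=-.13
arm.reach(knob(th,150),QK(th)); arm.gripper_to(0.6)
arm.pause(.2); F0=np.array(monitor.read_ft_force()); print(F0,monitor.read_ee_pos(),knob(th))
print(arm.move_l(knob(th),100,f_stop=4))
arm.gripper_to(0.26,20)
arm.pause(.1); print(monitor.read_width(),monitor.read_grip_force(),np.array(monitor.read_ft_force())-F0,monitor.read_ee_pos(),monitor.read_time_s())
np.save('F0.npy',F0)
E
```

```text
jar in vice [-1.5 51.7]
[-0.49703568 -0.46232968 -0.50735899] [498.7087383  -89.98647102 150.03513079] [np.float64(498.707659332851), np.float64(-89.92017461329286), 76]
False
0.26555632781759764 0.0 [0.11175301 0.25680689 0.89177354] [498.77229827 -89.91860711  76.14976613] 13.85
```

```bash
cat >> h.py <<'E'
F0=np.load('F0.npy') if __import__('os').path.exists('F0.npy') else 0
def swing(a,b,step,speed,fs):
    "step lever command a->b; returns last th, stopped"
    n=max(1,int(round(abs(b-a)/step)));out=[];hit=False
    for th in np.linspace(a,b,n+1)[1:]:
        hit=arm.move_l(knob(th),speed,rotation=QK(th),f_stop=fs)
        d=-ft(th,F0);out.append((round(th,2),round(d,1)))
        if hit or d>6.3: hit=True;break
    print(out,hit,round(monitor.read_time_s(),1));return th,hit
E
python3 - <<'E'
from h import *
th,h=swing(-.13,.62,.094,40,4)
E
```

```text
[(np.float64(-0.04), 0.1), (np.float64(0.06), 0.7), (np.float64(0.15), 0.7), (np.float64(0.24), 0.1), (np.float64(0.34), 0.5), (np.float64(0.43), 0.8), (np.float64(0.53), 0.1), (np.float64(0.62), -1.6)] False 17.3
```

```bash
python3 - <<'E'
from h import *
swing(.62,-.62,.25,80,6)
th,h=swing(-.62,.1,.09,40,4)
E
```

```text
[(np.float64(0.37), 0.9), (np.float64(0.12), 0.7), (np.float64(-0.12), 0.1), (np.float64(-0.37), 0.4), (np.float64(-0.62), 0.7)] False 19.9
[(np.float64(-0.53), 0.3), (np.float64(-0.44), 0.8), (np.float64(-0.35), 1.3), (np.float64(-0.26), 0.9), (np.float64(-0.17), 0.9), (np.float64(-0.08), 1.1), (np.float64(0.01), -0.6), (np.float64(0.1), 0.9)] False 23.3
```

```bash
sed -i 's/^def ft.*/def ft(th,F0):\n    fs=[]\n    for _ in range(6): fs.append(monitor.read_ft_force());arm.pause(.02)\n    return float(tang(th)@(np.mean(fs,0)-F0))/' h.py
python3 - <<'E'
from h import *
th,h=swing(.1,.62,.04,25,4)
snap('top','t4.png');snap('wrist','w4.png')
a=cv2.imread('pics/w4.png');b=cv2.imread('pics/t4.png')[100:220,215:425]
cv2.imwrite('pics/m4.png',np.vstack([cv2.resize(a,(480,300)),cv2.resize(b,(480,274))]))
E
```

```text
[(np.float64(0.14), 0.1), (np.float64(0.18), 0.5), (np.float64(0.22), 0.0), (np.float64(0.26), 0.3), (np.float64(0.3), 0.2), (np.float64(0.34), 0.4), (np.float64(0.38), 0.9), (np.float64(0.42), 1.6), (np.float64(0.46), 2.5), (np.float64(0.5), 2.8), (np.float64(0.54), 4.1), (np.float64(0.58), 4.4), (np.float64(0.62), 5.2)] False 29.0
```

View pics/m4.png

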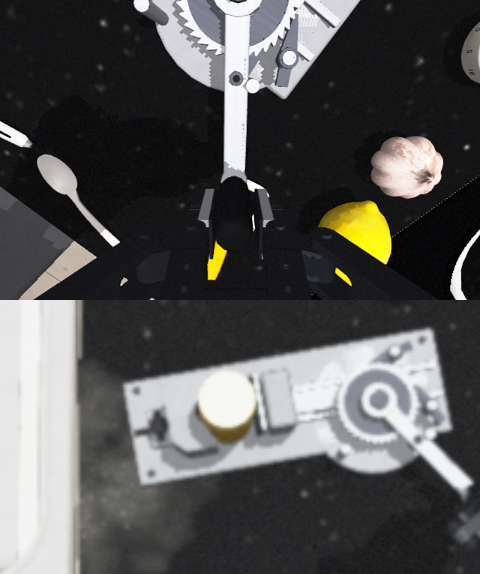

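The jar is seated in the V, the pad has touched it, and the load is rising (0.9 → 5.2 N over about 3 mm). The pad is not quite home, so I'll back off and take up the rest gently.

```bash
python3 - <<'E'
from h import *
swing(.62,-.1,.18,60,9)
def fine(a,b,step,lim):
    out=[];th=a
    while th<b:
        th+=step; hit=arm.move_l(knob(th),15,rotation=QK(th),f_stop=2.5)
        d=-ft(th,F0);out.append((round(float(th),3),round(d,1)))
        if d>lim or hit: break
    print(out,hit,monitor.read_time_s());return th
th=fine(-.1,.2,.03,5.0)
th=fine(th,.6,.012,7.2)
E
```

```text
[(np.float64(0.44), -0.4), (np.float64(0.26), 0.3), (np.float64(0.08), 0.2), (np.float64(-0.1), 0.3)] False 31.6
[(-0.07, 0.5), (-0.04, 0.3), (-0.01, 0.8), (0.02, 1.5), (0.05, 3.9), (0.08, 5.4)] False 34.5
[(0.092, 5.7), (0.104, 6.0), (0.116, 5.9), (0.128, 6.3), (0.14, 6.6), (0.152, 6.5), (0.164, 6.8), (0.176, 7.3)] False 37.3
```

The drive force is 7.3 N, which is the "pressed home" value. Unload the lever, release and retreat.

```bash
python3 - <<'E'
from h import *
swing(.176,.0,.09,40,9)
arm.gripper_to(0.6)
print(arm.move_l(knob(0,180),120))
arm.reach(w(-180,-100,300),QK(0))
snap('top','t5.png');snap('scene','s5.png')
b=cv2.imread('pics/t5.png')[100:270,215:425];a=cv2.imread('pics/s5.png')[120:330,220:440]
cv2.imwrite('pics/m5.png',np.hstack([cv2.resize(b,(400,324)),cv2.resize(a,(340,324))]))
print(monitor.read_time_s())
E
```

```text
[(np.float64(0.09), 6.0), (np.float64(0.0), 1.2)] False 38.3
False
40.425
```

View pics/m5.png

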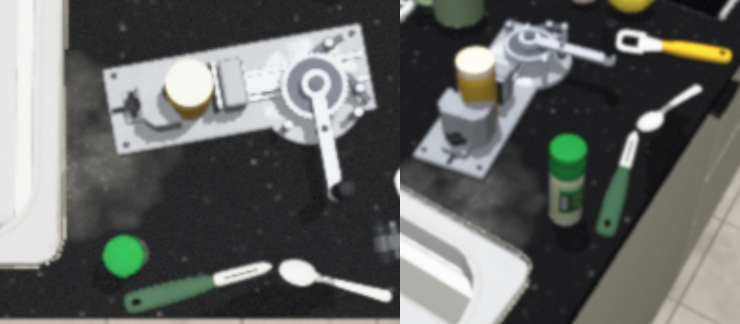

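The jar stands upright in the V with the pad against it, and the spice jar is unmoved at its place. The arm is clear, so I'm handing in.

```bash
python3 -c "
from h import *
print(job.finish_job(),monitor.read_time_s())"
```

```text
the job is handed in; nothing more can be done
the job is handed in; nothing more can be done
```

I clamped the mustard jar upright in the V using the lever only, stopping at 7.3 N at the knob, the pressed-home load; the spice jar looks unmoved and the job is handed in at about 40 s, but I don't have the verdict, and the wheel may have run back up to half a tooth when I let go, so I estimate 30 to 60 N on the jar without having re-checked it.

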